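Dispense one hub bearing and set it beside its mate

ROBOT

A 7-joint arm with a two-finger parallel gripper is mounted at the origin on the work surface. World frame = base frame: x ahead of the robot, y to its left, z up, the work surface at z = 0. Lengths are in m, angles in rad, forces in N, time in s.
With the tool pointing down it reaches from about 0.425 to 0.875 m from the base axis. Payload 8.4 kg.
Tool frame: the origin (TCP) lies on the centre line of the jaws, within the pads' length; the fingertips stand 25 mm ahead of it and the grasp point (between the pads) lies 6 mm ahead of it; z points along the fingers, y is the line along which they close (so a half turn about z gives the same grasp; the last joint's range is limited). The gripper opens to 87 mm and grips with 3 to 60 N. Pads are 19 mm wide; open, the fingers measure 117 mm over their backs; the gripper's body (75 mm by 190 mm) begins 51 mm behind the grasp point.
Start: joints at [1.025, 0.333, 0.04, 1.465, -0.013, 1.343, -0.059], TCP at [0.281, -0.586, 0.208] pointing down, gripper open.
Joint ranges: [-2.58, 2.58], [-0.38, 2.09], [-1.3, 1.39], [0.25, 2.4], [-1.5, 4.64], [0.08, 2.09], [-2.65, 2.65]. Speed limits (rad/s): [2.22, 2.22, 2.79, 2.79, 3.14, 3.14, 3.14].

INTERFACE

Orientations are given as a unit quaternion [x, y, z, w].
In Python, from workcell import bot gives the robot as it stands. The module is installed in compiled form; this text tells all that it offers.
- The arm moves only by the tool servo_tool, never from a script. Its argument "rows" is a list of rows, each a list of 7 numbers: the turn, a rotation vector about the tool's x, y, z in degrees, then the shift along the tool's x, y, z in cm, then the finger opening in cm, from 0 to 8.7. A call has 1 to 8 rows; each row is the pose to reach, as a shift and turn from the pose commanded when the call began, along the tool's axes at that moment; what a row does not reach only later rows make up. A row lasts 1/12 s, in which the tool goes at most 41.7 mm and 7.16 degrees, less where a joint would pass 70% of its speed; a pose out of reach is approached as far as the arm can. A call with a gripper value outside its range is refused whole. The fingers move at their own pace and stop on an object; the grip force is fixed at half the most. Time passes only in rows, so rows that repeat a pose let the fingers close. It gives the time, the measured TCP pose, the force, the opening and the grip force at its end, in the units of the state.
- bot.sense(): the state, without advancing time (a new reading comes with each control period).
- bot.snapshot(name): name is "scene" or "top" or "wrist"; returns (picture, depth): 420x560x3 uint8, red, green, blue; 420x560 float32, m along the optical axis (not along the pixel's ray), 0 where there is no reading.
- bot.get_calibration(name): a dict with "fov_y" (degrees; the focal length in pixels is half the picture's height over the tangent of half this angle, whatever the lens; pixels are square), "cx", "cy" (the principal point, pixels), "eye" and "orientation" of the camera in the world. Camera axes: x right, y up, looking along -z (the intrinsics and any distortion apply to the point x, -y, -z); pixel columns grow to the right and rows downward; lengths in m; the calibration is good to about 2 mm. A picture is of the moment at which its call begins: read the wrist's pose just before it. get_calibration takes no time and is no camera call; for the wrist camera it gives the pose at the moment of the call.
- bot.sign_off(): hands the job in; it is judged then, once.
The state is a dict: "t": time; "joint_pos": joint angles; "dq": joint speeds; "joint_efforts": joint torques, N m; "position": TCP position; "tcp_rot": TCP orientation; "contact_force": force on the tool from outside, world axes, zero at the start; "torque": the same for the moment, N m; "width": finger opening in m; "grip_force": force on a finger pad.
Only numpy, scipy, OpenCV 4.12 (cv2) and the standard library are available. Lean on these libraries where they do the work, as an engineer would, in place of code of your own. Each camera call takes 0.05 s, during which the arm holds its last target. There are 200 camera calls.

TASK

Press the bearing dispenser's plunger all the way down once and let it spring back up, so that one bearing comes out onto the tray. Then nudge that bearing aside along the tray with the fingertips, gently and flat all the way, until it lies close beside the single bearing already laid out at one end of the tray, within a finger's breadth of it; the laid-out bearing stays where it is (a light touch does no harm). Pinch or pick up nothing, bring out no second bearing and leave the other things where they stand.

Things in the scene. Friction and masses are not known exactly. Their poses are not given: they have to be found in the camera images.
- dispenser: bench dispenser for hub bearings, fixed, upright. Origin on the bench under the axis of its magazine; +x points out of the mouth, +y along the tray. Aluminium magazine 45 x 43 mm, top 58 mm above the bench, holds a stack of 4 bearings. Behind it a gear housing (x -145 to -22 mm, 49 mm wide, 84 mm at its foot, top 64 mm) carries the plunger at x -60, y 0 mm.
- mouth (a point): middle of the magazine's mouth at the tray's surface, at x 22.5, y 0, z 3 mm of the dispenser; the mouth is 37 mm wide and 13.5 mm high. A full press of the plunger drives a 34 mm wide blade out here and shoves the lowest bearing along +x, flat on the tray, until its centre is 55 to 60 mm beyond this point; the blade draws back as the plunger rises and the next bearing drops down.
- tray_mid (a point): centre of the grey sheet tray's flat surface, 3 mm above the bench, at x 61.5, y 0 mm of the dispenser. The tray reaches 91 mm before and behind this point in x and 163 mm to either side in y, with a lip 8 mm above its surface at both ends and 6 mm along the front (+x) edge.
- plunger (a joint): plunger travel in m: 0 fully up, 0.035 fully down (hard stop). A spring pushes it up with about 6 N at the top and 8 N at the bottom; with gears, friction and damping a slow full press takes about 10 to 12 N, a quick one more, and a quick one shoots the bearing farther out. Pressed halfway, the bearing does not come clear. It springs back by itself when let go.
- plunger_top (a point): centre of the flat top (30 mm wide) of the plunger's black mushroom knob, 36 mm in diameter; 122 mm above the bench when up, 87 mm when fully down.
- bearing1_mid (a point): the lowest bearing of the stack, the one that comes out: a steel ring bearing with black seals, 35 mm outside, 15 mm bore, 11 mm thick, 36 to 56 g, ground steel (slides easily), lying flat. This point is its centre, 5.5 mm above what it lies on.
- bearing2_mid (a point): centre of the next bearing of the stack (same kind), 11 mm above the first; it drops to the magazine floor once the plunger is back up, and stays in the magazine.
- laid_out_mid (a point): centre of the bearing already laid out on the tray, of the same kind, lying flat near the left or the right end, 90 to 125 mm along the tray from the mouth's centre line and 75 to 105 mm in front of the origin, loose. The dispensed one goes beside it.
- drift: bystander at the other end of the tray: an aluminium bearing drift, a disc 34 mm across and 14 mm high with a 15 mm spigot on top, 26 mm high in all; origin at the centre of its underside.
- hub: bystander: a black wheel hub standing on end on the bench beside the gear housing, 58 mm wide, 100 mm tall; origin at the centre of its underside.
- grease_tub: bystander: a white grease jar with black cap, 60 mm wide, 58 mm tall, on the bench on the other side of the gear housing; origin at the centre of its underside.
Mind the look-alikes: they are no part of the job. What is shaped like the part that bears laid_out_mid but blue or brown is not meant.

How it is judged:
By the outcome, as a careful person would: the job done as asked, in the order asked, and still so for the second after the job is handed in, with the robot touching nothing.
It also fails if it takes over 48 s, if anything falls off the work surface, if the arm or the gripper's body presses on something with over 40 N, if the wrist force passes 120 N, or if a joint passes its speed limit or range.

## Working session

There is one attempt and no reset: what is moved stays moved. The work goes in short steps, Python scripts to look and compute and a tool call to move; the robot and the scene stay as the last step left them, time stands still between calls to the robot, and variables do not carry over. Pictures are saved under pics/ and viewed, at most 10 in all, crops included, and the job is handed in when it is done.

Besides the shell and the picture viewer there is one more tool, called after "Emit:" as name([rows], argument=value, ...), one row to a line, values as JSON. servo_tool: Moves the arm, as the interface text tells. Its arguments: {"type":"object","properties":{"rows":{"type":"array"}},"required":["rows"]}

```bash
mkdir -p pics; cat > h.py <<'E'
import numpy as np, cv2
from scipy.spatial.transform import Rotation as R
from workcell import bot
def snap(name,fn=None):
    c=bot.get_calibration(name); p,d=bot.snapshot(name)
    if fn: cv2.imwrite('pics/'+fn,p[:,:,::-1])
    return p,d,c
def cloud(d,c):
    f=210/np.tan(np.radians(c['fov_y'])/2)
    v,u=np.mgrid[:420,:560]
    P=np.stack([(u-c['cx'])/f*d,-(v-c['cy'])/f*d,-d],-1)
    W=P@R.from_quat(c['orientation']).as_matrix().T+np.array(c['eye'])
    W[d==0]=np.nan
    return W
E
python3 - <<'E'
from h import *
for n in ['scene','top']:
    p,d,c=snap(n,n+'1.png'); print({k:v for k,v in c.items()}); np.savez(n+'1.npz',p=p,W=cloud(d,c))
s=bot.sense(); print(s['t'],s['position'],s['tcp_rot'],s['contact_force'])
E
```

```text
{'fov_y': 50.860907232662775, 'cx': 277.11049990717373, 'cy': 206.22066809003044, 'eye': array([1.02898644, 0.25406295, 0.54054135]), 'orientation': array([0.22755703, 0.36559038, 0.76364135, 0.48105443])}
{'fov_y': 56.74957613120034, 'cx': 279.9050974576006, 'cy': 207.53853006575022, 'eye': array([ 0.41105827, -0.00738942,  0.80209952]), 'orientation': array([ 0.08444373, -0.07718821, -0.66585591,  0.73725649])}
0.1 [ 0.28064663 -0.58581161  0.2074591 ] [ 9.75154053e-01  2.21526704e-01 -1.86337590e-04 -6.77122767e-04] [-0.43641755 -0.55222849  0.02369489]
```

View pics/scene1.png

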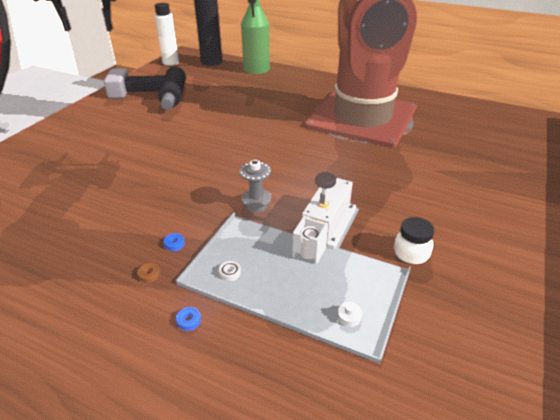

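View pics/top1.png

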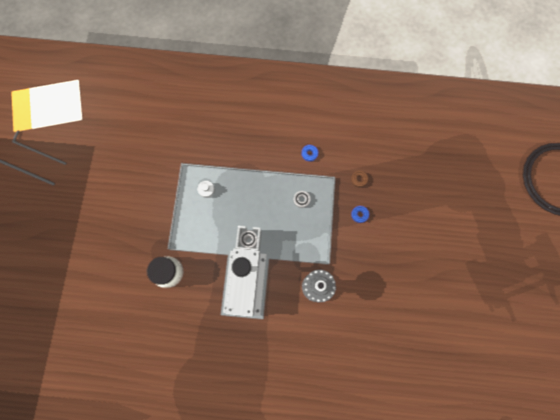

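The scene view shows the grey tray with a steel bearing at (230,270), the drift at (349,314) and the knob at (325,181). In the top view the knob is at (242,267), the magazine at (249,238), the bearing at (302,199) and the drift at (206,187). Laid-out candidates in the top view are the steel ring on the tray (302,199), blue rings (310,153) and (361,214), and a brown ring (360,179). Only the steel one on the tray fits the description. I'll measure these and check with a crop.

```bash
python3 - <<'E'
from h import *
o=np.load('top1.npz');W=o['W'];p=o['p']
def reg(u,v,r,zl,zh,W=W):
    w=W[v-r:v+r+1,u-r:u+r+1].reshape(-1,3); m=(w[:,2]>zl)&(w[:,2]<zh); w=w[m]
    return len(w),np.round(np.median(w,0),4),np.round((w.min(0)+w.max(0))/2,4),np.round(np.ptp(w,axis=0),4)
print('knob',reg(242,267,15,.105,.14))
print('laid',reg(302,199,12,.008,.03))
print('drift',reg(206,187,14,.010,.04))
print('mag',reg(249,238,13,.05,.066))
print('hub',reg(320,286,22,.03,.13)); print('tub',reg(165,271,22,.03,.13))
for uv in [(270,230),(230,200),(181,165),(335,178),(330,263),(169,248),(242,300),(400,300),(100,200)]: print(uv,W[uv[1],uv[0]].round(4))
print('housing',reg(245,295,30,.055,.075))
S=np.load('scene1.npz')['W']
print('S knob',reg(325,181,14,.105,.14,S)); print('S laid',reg(230,270,13,.008,.03,S)); 
c=np.hstack([cv2.resize(p[130:290,160:380],(560,407),interpolation=2)]); cv2.imwrite('pics/crop1.png',c[:,:,::-1])
E
```

```text
knob (323, array([0.4577, 0.0649, 0.1205]), array([0.4581, 0.0656, 0.1191]), array([0.0339, 0.034 , 0.0117]))
laid (180, array([ 0.618 , -0.0318,  0.0126]), array([ 0.6185, -0.0319,  0.013 ]), array([0.033 , 0.0338, 0.0093]))
drift (205, array([0.6175, 0.1692, 0.0162]), array([0.6192, 0.1714, 0.0206]), array([0.0332, 0.0341, 0.0204]))
mag (197, array([0.5041, 0.0671, 0.0574]), array([0.5153, 0.0649, 0.0579]), array([0.051 , 0.0459, 0.0157]))
hub (797, array([ 0.4403, -0.0761,  0.0833]), array([ 0.441 , -0.0768,  0.0898]), array([0.0562, 0.0558, 0.0238]))
tub (726, array([0.4395, 0.22  , 0.0565]), array([0.4401, 0.2232, 0.0453]), array([0.0551, 0.0543, 0.0306]))
(270, 230) [0.547  0.0261 0.0019]
(230, 200) [0.6019 0.1171 0.0045]
(181, 165) [0.6679 0.2319 0.0067]
(335, 178) [ 0.6738 -0.1008  0.0025]
(330, 263) [ 0.4918 -0.1036 -0.0009]
(169, 248) [0.4884 0.2292 0.0022]
(242, 300) [0.401  0.0608 0.0651]
(400, 300) [ 0.4323 -0.2491 -0.0012]
(100, 200) [0.5746 0.3921 0.0014]
housing (1139, array([0.412 , 0.0628, 0.0629]), array([0.4209, 0.0651, 0.0612]), array([0.0942, 0.0497, 0.0123]))
S knob (297, array([0.4663, 0.0689, 0.1204]), array([0.4614, 0.067 , 0.1164]), array([0.0332, 0.0355, 0.0141]))
S laid (282, array([ 0.6217, -0.0297,  0.0126]), array([ 0.6203, -0.0306,  0.0119]), array([0.0354, 0.0351, 0.0077]))
```

View pics/crop1.png

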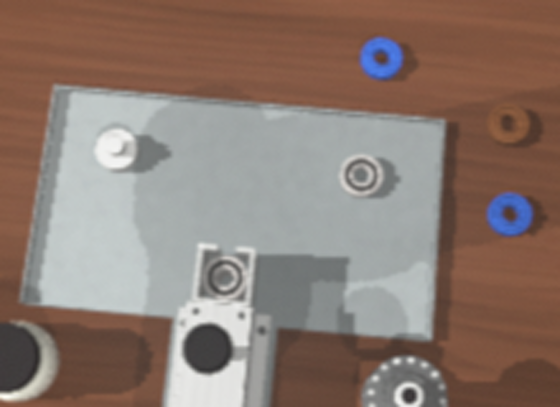

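The crop confirms it: the steel ring with dark seals on the tray at crop (361,175), top (302,199), is laid_out. The blue and brown rings lie off the tray. The drift is at the other end of the tray, and the knob and magazine are clear.

```bash
cat >> h.py <<'E'
def go(x,y,z,yaw):
    "shift(cm) and turn about tool z to reach a world pose, tool down"
    s=bot.sense(); r=R.from_quat(s['tcp_rot']); m=r.as_matrix()
    d=m.T@(np.array([x,y,z])-s['position'])*100
    a=np.radians(yaw); T=np.array([[np.cos(a),np.sin(a),0],[np.sin(a),-np.cos(a),0],[0,0,-1]]).T
    print('turn',np.degrees((r.inv()*R.from_matrix(T)).as_rotvec()).round(1),'shift',d.round(2),'t',s['t'],'F',np.round(s['contact_force'],1),'pos',np.round(s['position'],4),'w',s['width'])
E
python3 - <<'E'
from h import *
S=np.load('scene1.npz')['W']
for u,v in [(255,20),(208,30),(165,40),(165,85),(120,83)]: print(u,v,S[v,u].round(3))
go(.44,-.22,.21,101.5)
m=S[...,2]; k=(m>.1)&(S[...,0]>.2)&(S[...,0]<.9)&(S[...,1]<.3); print(np.unique(np.round(S[k][:,:2],1),axis=0,return_counts=True))
E
```

```text
255 20 [-0.141 -0.381  0.156]
208 30 [-0.128 -0.539  0.111]
165 40 [-0.074 -0.666  0.08 ]
165 85 [ 0.162 -0.493  0.058]
120 83 [ 0.179 -0.634  0.044]
turn [ -0.1  -0.1 -75.9] shift [ 30.18 -26.11  -0.22] t 0.1 F [-0.4 -0.6  0. ] pos [ 0.2806 -0.5858  0.2075] w 0.08652719655056147
(array([[ 0.2, -0.5],
       [ 0.3, -0.6],
       [ 0.3, -0.5],
       [ 0.4, -0.6],
       [ 0.4, -0.1],
       [ 0.4,  0.1],
       [ 0.5, -0.1],
       [ 0.5,  0. ],
       [ 0.5,  0.1]]), array([  8, 322, 251,   3,   4,  18,   1,   2, 279]))
```

Emit:
servo_tool([
  [0,0,-7,3,-2.6,0,0],
  [0,0,-14,6,-5.2,0,0],
  [0,0,-21,9,-7.8,0,0],
  [0,0,-28,12,-10.4,0,0],
  [0,0,-35,15,-13,0,0],
  [0,0,-42,18,-15.6,0,0],
  [0,0,-49,21,-18.2,0,0],
  [0,0,-56,24,-20.8,0,0],
])

```text
t: 0.77
position: [0.4075, -0.293, 0.2081]
tcp_rot: [0.755, 0.656, -0.0, -0.0]
contact_force: [1.1, -0.1, 0.1]
width: 0.0413
grip_force: 0.0
```

```bash
python3 - <<'E'
from h import *
go(.46,.066,.19,101.5)
E
```

```text
turn [ -0.    0.  -19.6] shift [36.28  0.16  1.8 ] t 0.7667 F [ 1.1 -0.1  0.1] pos [ 0.4075 -0.293   0.2081] w 0.04125772884507502
```

Emit:
servo_tool([
  [0,0,-4,4,0,0,0],
  [0,0,-8,8,0,0,0],
  [0,0,-12,12,0,0,0],
  [0,0,-16,16,0,0,0],
  [0,0,-19,20,0,0,0],
  [0,0,-19.6,24,0,0,0],
  [0,0,-19.6,27,0,0,0],
  [0,0,-19.6,29,0,0,0],
])

```text
t: 1.43
position: [0.4496, -0.0043, 0.2083]
tcp_rot: [0.633, 0.774, 0.0, 0.0]
contact_force: [-0.0, -1.0, 0.1]
width: 0.0007
grip_force: 0.0
```

```bash
python3 - <<'E'
from h import *
go(.46,.066,.19,101.5)
p,d,c=snap('wrist','wrist1.png'); W=cloud(d,c); print(c['eye'])
m=(W[...,2]>.112)&(W[...,2]<.135)&(abs(W[...,0]-.46)<.04)&(abs(W[...,1]-.066)<.04); w=W[m]
print(len(w)); 
if len(w): print(np.median(w,0),(w.min(0)+w.max(0))/2,np.ptp(w,axis=0))
E
```

```text
turn [ 0.  -0.  -0.1] shift [6.69 2.41 1.83] t 1.4333 F [-0.  -1.   0.1] pos [ 0.4496 -0.0043  0.2083] w 0.000650127235729191
[0.43371112 0.06566683 0.38524473]
1614
[0.45572252 0.06548018 0.12226553] [0.45620728 0.06510372 0.11937404] [0.03502624 0.03517457 0.01036523]
```

View pics/wrist1.png

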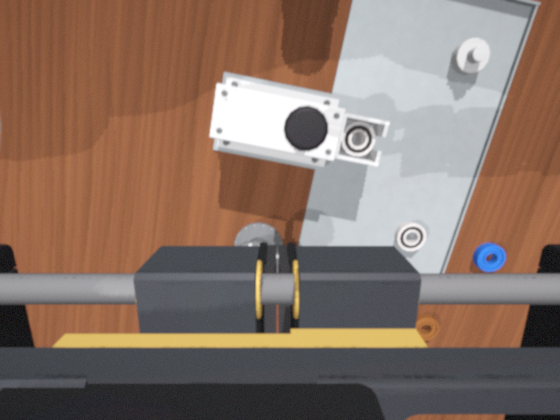

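The wrist view shows the knob at (306,128), the magazine at (358,138), the laid-out bearing at (411,237) and the drift at (473,56). The knob is at about (0.457, 0.0655).

Emit:
servo_tool([
  [0,0,0,2.5,0.8,0,0],
  [0,0,0,5,1.6,0.5,0],
  [0,0,0,6.5,2.1,2,0],
  [0,0,0,6.7,2.2,3.5,0],
  [0,0,0,6.7,2.2,4.8,0],
  [0,0,0,6.7,2.2,5.3,0],
  [0,0,0,6.7,2.2,5.5,0],
])

```text
t: 2.07
position: [0.4577, 0.0616, 0.1523]
tcp_rot: [0.635, 0.773, -0.001, -0.001]
contact_force: [0.1, -0.1, 0.7]
width: 0.0004
grip_force: 0.0
```

Emit:
servo_tool([
  [0,0,0,0.2,0,0,0],
  [0,0,0,0.2,0,0.3,0],
  [0,0,0,0.2,0,0.6,0],
  [0,0,0,0.2,0,0.9,0],
  [0,0,0,0.2,0,1.2,0],
  [0,0,0,0.2,0,1.5,0],
  [0,0,0,0.2,0,1.8,0],
  [0,0,0,0.2,0,2.1,0],
])

```text
t: 2.73
position: [0.4579, 0.0639, 0.1319]
tcp_rot: [0.635, 0.773, -0.0, -0.0]
contact_force: [0.0, -0.3, 0.3]
width: 0.0005
grip_force: 0.0
```

```bash
python3 - <<'E'
from h import *
s=bot.sense(); print(s)
a=snap('scene')[0]; cv2.imwrite('pics/s2.png',cv2.resize(a[100:300,200:460],(780,600),interpolation=2)[:,:,::-1])
E
```

```text
{'t': 2.7333, 'joint_pos': array([ 0.42249966,  0.04907321, -0.66541216,  1.97356472,  0.03343663,
        1.12970728, -0.0612285 ]), 'dq': array([-0.00975449,  0.04210641, -0.00622321,  0.04418617,  0.02850071,
       -0.07637268, -0.02883824]), 'joint_efforts': array([  0.08455065, -34.87697124,  -1.04319759, -37.676543  ,
        -0.11913705,   0.194693  ,   0.05948298]), 'position': array([0.4579307 , 0.06391325, 0.13194604]), 'tcp_rot': array([ 6.34767662e-01,  7.72703057e-01, -1.55891907e-05, -4.54104992e-05]), 'contact_force': array([ 0.00586721, -0.31565601,  0.34457111]), 'torque': array([ 0.01870215, -0.13765598, -0.01121221]), 'grip_force': 0.0, 'width': 0.0005101239556844997}
```

View pics/s2.png

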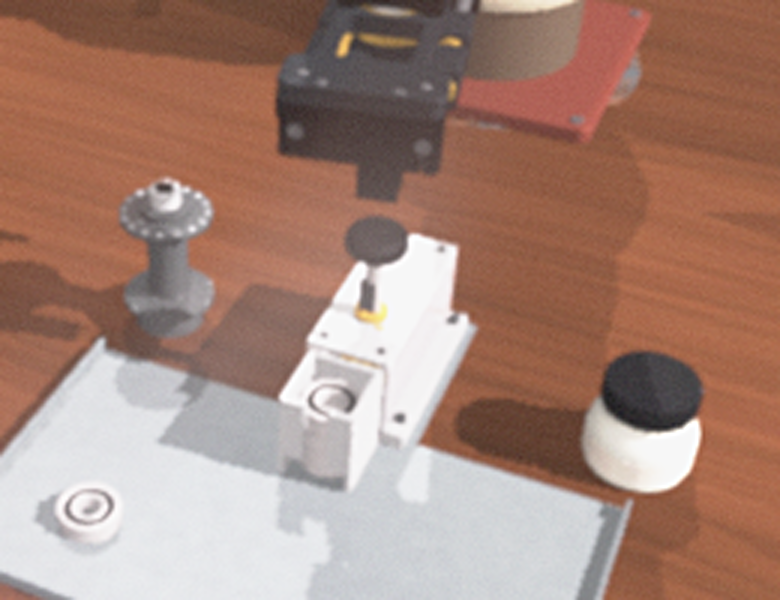

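Scene crop: the closed fingertips end at about (378,198), above the knob top at (377,225), so there is no contact yet. I'll check where the tips really are from the depth.

```bash
python3 - <<'E'
from h import *
f=lambda c:210/np.tan(np.radians(c['fov_y'])/2)
p,d,c=snap('scene'); W=cloud(d,c)
for name,pt in [('tip',[.458,.064,.107]),('tcp',[.458,.064,.132]),('knob',[.4575,.0655,.122])]:
    q=R.from_quat(c['orientation']).as_matrix().T@(np.array(pt)-c['eye']); print(name,c['cx']+f(c)*q[0]/-q[2],c['cy']-f(c)*q[1]/-q[2])
print('crop px tip->', 200+378/3,100+198/3)
for v in range(145,190,2): print(v,W[v,325].round(3),p[v,325])
E
```

```text
tip 323.96486782125737 182.95225365483228
tcp 324.9229820982937 170.5380765641961
knob 325.4980663796011 175.63475810006838
crop px tip-> 326.0 166.0
145 [0.543 0.089 0.233] [83 68 65]
147 [0.541 0.089 0.229] [86 70 68]
149 [0.542 0.09  0.227] [83 68 66]
151 [0.54  0.089 0.222] [84 68 66]
153 [0.542 0.09  0.22 ] [86 72 71]
155 [0.541 0.09  0.217] [85 72 68]
157 [0.467 0.065 0.164] [87 74 73]
159 [0.467 0.066 0.16 ] [90 74 74]
161 [0.468 0.066 0.157] [94 81 81]
163 [0.467 0.066 0.153] [94 80 78]
165 [0.467 0.067 0.149] [98 86 82]
167 [ 0.259 -0.003 -0.001] [145 104  92]
169 [ 0.265 -0.    -0.002] [174 120  98]
171 [ 0.273  0.003 -0.001] [156 114  99]
173 [0.451 0.062 0.122] [109  94  95]
175 [0.454 0.064 0.121] [112  99  98]
177 [0.461 0.066 0.121] [111  99  97]
179 [0.467 0.068 0.122] [109  96  98]
181 [0.473 0.07  0.123] [113 102 100]
183 [0.473 0.071 0.119] [115 104 104]
185 [0.474 0.072 0.116] [115 101 101]
187 [0.475 0.072 0.112] [109  98  97]
189 [0.465 0.069 0.101] [195 180 180]
```

The depth puts the real tips at z≈0.147, about 40 mm higher than the reported pose implies, with x and y agreeing. I'll go by the cameras and the force reading.

Emit:
servo_tool([
  [0,0,0,0.1,0,0.6,0],
  [0,0,0,0.1,0,1.2,0],
  [0,0,0,0.1,0,1.7,0],
  [0,0,0,0.1,0,2.0,0],
  [0,0,0,0.1,0,2.2,0],
  [0,0,0,0.1,0,2.4,0],
  [0,0,0,0.1,0,2.6,0],
  [0,0,0,0.1,0,2.8,0],
])

```text
t: 3.5
position: [0.4577, 0.0649, 0.1046]
tcp_rot: [0.635, 0.773, -0.0, 0.0]
contact_force: [-5.1, -0.5, 8.0]
width: 0.0006
grip_force: 4.3
```

Emit:
servo_tool([
  [0,0,0,0,0,0.2,0],
  [0,0,0,0,0,0.4,0],
  [0,0,0,0,0,0.6,0],
  [0,0,0,0,0,0.8,0],
  [0,0,0,0,0,1.0,0],
  [0,0,0,0,0,1.2,0],
  [0,0,0,0,0,1.4,0],
  [0,0,0,0,0,1.6,0],
])

```text
t: 4.17
position: [0.4577, 0.065, 0.0888]
tcp_rot: [0.635, 0.773, -0.0, 0.0]
contact_force: [-4.5, -0.6, 8.8]
width: 0.0004
grip_force: 4.5
```

Emit:
servo_tool([
  [0,0,0,0,0,0.2,0],
  [0,0,0,0,0,0.4,0],
  [0,0,0,0,0,0.6,0],
  [0,0,0,0,0,0.8,0],
  [0,0,0,0,0,1.0,0],
  [0,0,0,0,0,1.2,0],
  [0,0,0,0,0,1.4,0],
])

```text
t: 4.75
position: [0.4578, 0.065, 0.0748]
tcp_rot: [0.635, 0.773, -0.0, 0.0]
contact_force: [-4.8, -0.8, 10.3]
width: 0.0003
grip_force: 5.0
```

Emit:
servo_tool([
  [0,0,0,0,0,0.15,0],
  [0,0,0,0,0,0.3,0],
  [0,0,0,0,0,0.4,0],
])

```text
t: 5.0
position: [0.458, 0.065, 0.0728]
tcp_rot: [0.635, 0.773, -0.001, 0.0]
contact_force: [-20.9, -2.5, 49.8]
width: 0.0009
grip_force: 24.6
```

The force jump to 50 N marks the hard stop at reported z 0.073. Now I'll let it rise.

Emit:
servo_tool([
  [0,0,0,0,0,-0.5,0],
  [0,0,0,0,0,-1.0,0],
  [0,0,0,0,0,-1.6,0],
  [0,0,0,0,0,-2.3,0],
  [0,0,0,0,0,-3.0,0],
  [0,0,0,0,0,-4.0,0],
  [0,0,0,0,0,-5.5,0],
  [0,0,0,0,0,-7.0,0],
])

```text
t: 5.67
position: [0.4575, 0.065, 0.1411]
tcp_rot: [0.635, 0.773, -0.0, -0.0]
contact_force: [0.2, -0.6, 0.2]
width: 0.0005
grip_force: 0.0
```

```bash
python3 - <<'E'
from h import *
print(bot.sense()['contact_force'],bot.sense()['position'])
p,d,c=snap('scene','scene3.png'); W=cloud(d,c); np.savez('scene3.npz',W=W,p=p)
p,d,c=snap('top','top3.png'); np.savez('top3.npz',W=cloud(d,c),p=p)
def reg(x,y,r,zl,zh):
    m=(abs(W[...,0]-x)<r)&(abs(W[...,1]-y)<r)&(W[...,2]>zl)&(W[...,2]<zh); w=W[m]; return len(w),w.min(0).round(4),w.max(0).round(4),np.median(w,0).round(4)
print('knob',reg(.458,.066,.03,.08,.13)); print('new',reg(.6,.068,.03,.010,.02)); print('laid',reg(.62,-.031,.025,.010,.02))
E
```

```text
[ 0.17755771 -0.63758155  0.24768583] [0.45748273 0.06497691 0.14113659]
knob (364, array([0.4456, 0.0494, 0.0802]), array([0.4788, 0.0848, 0.1229]), array([0.4645, 0.0685, 0.1193]))
new (264, array([0.5844, 0.0518, 0.01  ]), array([0.6193, 0.0856, 0.0154]), array([0.6028, 0.0688, 0.0128]))
laid (254, array([ 0.6036, -0.0473,  0.0101]), array([ 0.6378, -0.0129,  0.0151]), array([ 0.6212, -0.0298,  0.0127]))
```

View pics/scene3.png

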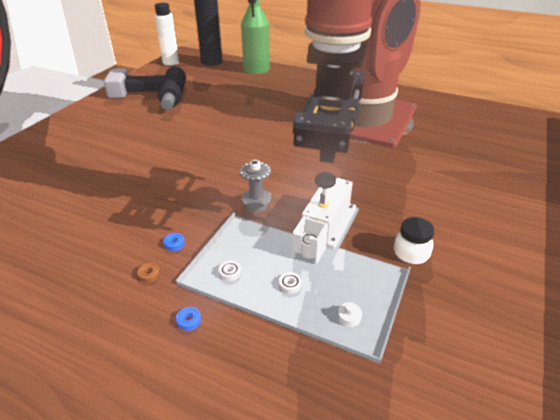

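The scene view shows one new bearing at (290,283) on the tray, the knob back up at (325,181), and the laid-out bearing at (230,270) unmoved. The new one is at about (0.602, 0.069). I'll set the fingers behind it, on the +y side and 2 cm open as a cradle.

Emit:
servo_tool([
  [0,0,0,0.4,3.5,0,2],
  [0,0,0,0.8,7,0,2],
  [0,0,0,1.2,10.5,0.5,2],
  [0,0,0,1.6,13,2.5,2],
  [0,0,0,1.6,14.3,5,2],
  [0,0,0,1.6,14.3,7.5,2],
  [0,0,0,1.6,14.3,9.5,2],
  [0,0,0,1.6,14.3,10.5,2],
])

```text
t: 6.43
position: [0.5931, 0.1081, 0.0317]
tcp_rot: [0.635, 0.773, -0.002, -0.002]
contact_force: [-0.4, 0.3, 0.4]
width: 0.0199
grip_force: 0.0
```

Emit:
servo_tool([
  [0,0,0,0,0,0,2],
  [0,0,0,0,0,0,2],
])

```text
t: 6.6
position: [0.5948, 0.1084, 0.0355]
tcp_rot: [0.635, 0.773, -0.0, -0.0]
contact_force: [-0.0, 0.6, 0.6]
width: 0.0201
grip_force: 0.0
```

```bash
python3 - <<'E'
from h import *
s=bot.sense(); print(s['position'],s['width'],s['contact_force'])
p,d,c=snap('scene'); W=cloud(d,c); np.savez('s4.npz',W=W,p=p)
cv2.imwrite('pics/s4.png',cv2.resize(p[170:350,200:440],(800,600),interpolation=2)[:,:,::-1])
m=(abs(W[...,0]-.6)<.06)&(abs(W[...,1]-.108)<.03)&(W[...,2]>.022)&(W[...,2]<.08); w=W[m]; print(len(w),w.min(0),w.max(0))
E
```

```text
[0.59478917 0.10839953 0.03546418] 0.020080052913468607 [-0.03387719  0.55969301  0.62008922]Traceback (most recent call last):
  File "<stdin>", line 5, in <module>
    return umr_minimum(a, axis, None, out, keepdims, initial, where)
ValueError: zero-size array to reduction operation minimum which has no identity
```

View pics/s4.png

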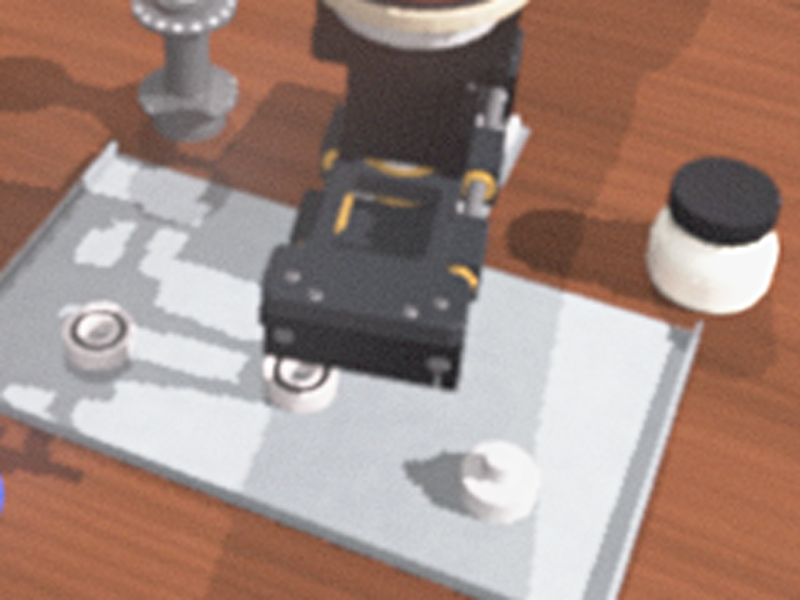

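The scene crop shows the gripper body over the tray with the fingers hidden behind it. The new bearing is at (302,378), laid-out at (98,337), and the drift at (497,480) is clear. Now the height check.

```bash
python3 - <<'E'
from h import *
o=np.load('s4.npz');W=o['W']
for u in (290,305,320,330):
    for v in range(262,290,3): print(u,v,W[v,u].round(3), end=' | ')
    print()
p,d,c=snap('wrist','w5.png');W=cloud(d,c)
for z0,z1 in [(.008,.02),(.02,.035),(.035,.05),(.05,.06),(.06,.08)]:
    m=(abs(W[...,0]-.6)<.06)&(abs(W[...,1]-.1)<.06)&(W[...,2]>z0)&(W[...,2]<z1); w=W[m]
    if len(w): print(z0,len(w),w.min(0).round(3),w.max(0).round(3))
E
```

```text
290 262 [0.691 0.107 0.157] | 290 265 [0.692 0.107 0.153] | 290 268 [0.69  0.106 0.145] | 290 271 [0.685 0.104 0.134] | 290 274 [0.686 0.105 0.129] | 290 277 [0.685 0.104 0.122] | 290 280 [0.595 0.066 0.007] | 290 283 [0.598 0.067 0.003] | 290 286 [0.61  0.072 0.011] | 290 289 [0.617 0.075 0.013] | 
305 262 [0.689 0.125 0.162] | 305 265 [0.688 0.125 0.157] | 305 268 [0.688 0.125 0.152] | 305 271 [0.687 0.125 0.145] | 305 274 [0.681 0.123 0.134] | 305 277 [0.681 0.123 0.128] | 305 280 [0.682 0.124 0.123] | 305 283 [0.587 0.088 0.002] | 305 286 [0.592 0.09  0.002] | 305 289 [0.599 0.093 0.003] | 
320 262 [0.679 0.14  0.16 ] | 320 265 [0.684 0.142 0.161] | 320 268 [0.686 0.143 0.158] | 320 271 [0.686 0.143 0.153] | 320 274 [0.684 0.143 0.145] | 320 277 [0.678 0.142 0.134] | 320 280 [0.677 0.141 0.127] | 320 283 [0.678 0.142 0.123] | 320 286 [0.582 0.112 0.002] | 320 289 [0.588 0.114 0.002] | 
330 262 [0.675 0.151 0.161] | 330 265 [0.679 0.153 0.161] | 330 268 [0.684 0.155 0.161] | 330 271 [0.684 0.155 0.156] | 330 274 [0.682 0.155 0.149] | 330 277 [0.683 0.155 0.145] | 330 280 [0.675 0.153 0.131] | 330 283 [0.675 0.154 0.125] | 330 286 [0.675 0.154 0.12 ] | 330 289 [0.582 0.129 0.003] | 
0.008 835 [0.588 0.049 0.008] [0.629 0.16  0.019]
0.05 279 [0.573 0.104 0.05 ] [0.61  0.123 0.06 ]
0.06 774 [0.572 0.108 0.06 ] [0.611 0.124 0.08 ]
```

View pics/w5.png

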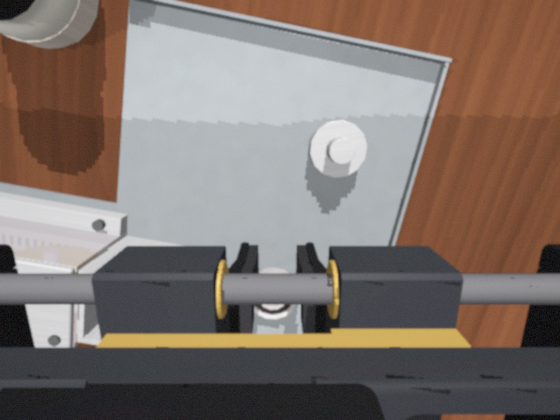

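The wrist view shows both fingers hanging behind (+y of) the new bearing, which is seen between them at (275,280), with the drift at (338,150) clear. The lowest finger points are at z≈0.050, which confirms the 40 mm offset. Lowering 4.2 cm.

Emit:
servo_tool([
  [0,0,0,0,0,1,2],
  [0,0,0,0,0,2,2],
  [0,0,0,0,0,2.8,2],
  [0,0,0,0,0,3.4,2],
  [0,0,0,0,0,3.8,2],
  [0,0,0,0,0,4.1,2],
  [0,0,0,0,0,4.2,2],
  [0,0,0,0,0,4.2,2],
])

```text
t: 7.37
position: [0.5948, 0.1085, -0.007]
tcp_rot: [0.635, 0.773, -0.0, -0.0]
contact_force: [-0.3, 0.3, 0.3]
width: 0.0202
grip_force: 0.0
```

```bash
python3 - <<'E'
from h import *
s=bot.sense(); print(s['position'],s['width'],s['contact_force'])
p,d,c=snap('scene'); W=cloud(d,c)
for x,y in [(.602,.0687),(.6207,-.03)]:
    m=(abs(W[...,0]-x)<.025)&(abs(W[...,1]-y)<.022)&(W[...,2]>.009)&(W[...,2]<.02); w=W[m]; print(len(w),w.min(0).round(4),w.max(0).round(4))
p,d,c=snap('wrist');W=cloud(d,c)
m=(abs(W[...,0]-.595)<.03)&(abs(W[...,1]-.108)<.02)&(W[...,2]>-.01)&(W[...,2]<.06)
n=np.array([.98,.19]); 
w=W[m&(W[...,2]>.006)]; print(len(w),w.min(0).round(4))
E
```

```text
[ 0.59484358  0.10846108 -0.00695716] 0.020200136177365585 [-0.27280983  0.33648755  0.32180219]Traceback (most recent call last):
  File "<stdin>", line 5, in <module>
    return umr_minimum(a, axis, None, out, keepdims, initial, where)
ValueError: zero-size array to reduction operation minimum which has no identity
```

Clear of the tray, with no contact. Pushing along -x of the tool.

Emit:
servo_tool([
  [0,0,0,-0.3,0,0,2],
  [0,0,0,-0.7,0,0,2],
  [0,0,0,-1.0,0,0,2],
  [0,0,0,-1.3,0,0,2],
  [0,0,0,-1.55,0,0,2],
  [0,0,0,-1.8,0,0,2],
  [0,0,0,-2.05,0,0,2],
  [0,0,0,-2.3,0,0,2],
])

```text
t: 8.08
position: [0.5994, 0.0856, -0.0067]
tcp_rot: [0.635, 0.773, 0.0, -0.0]
contact_force: [0.2, 0.7, 0.5]
width: 0.0196
grip_force: 0.1
```

Emit:
servo_tool([
  [0,0,0,-0.25,0,0,2],
  [0,0,0,-0.5,0,0,2],
  [0,0,0,-0.75,0,0,2],
  [0,0,0,-1.0,0,0,2],
  [0,0,0,-1.25,0,0,2],
  [0,0,0,-1.5,0,0,2],
  [0,0,0,-1.75,0,0,2],
  [0,0,0,-2.0,0,0,2],
])

```text
t: 8.75
position: [0.6033, 0.066, -0.0067]
tcp_rot: [0.635, 0.773, 0.0, -0.0]
contact_force: [0.2, 0.4, 0.6]
width: 0.0202
grip_force: 0.1
```

Emit:
servo_tool([
  [0,0,0,-0.25,0,0,2],
  [0,0,0,-0.5,0,0,2],
  [0,0,0,-0.75,0,0,2],
  [0,0,0,-1.0,0,0,2],
  [0,0,0,-1.2,0,0,2],
  [0,0,0,-1.3,0,0,2],
])

```text
t: 9.25
position: [0.6059, 0.053, -0.0068]
tcp_rot: [0.635, 0.773, -0.0, 0.0]
contact_force: [0.3, 0.1, -0.6]
width: 0.0203
grip_force: 0.1
```

```bash
python3 - <<'E'
from h import *
s=bot.sense(); print(s['t'],s['position'],s['width'],s['contact_force'])
p,d,c=snap('scene','s6full.png'); W=cloud(d,c)
m=(W[...,0]>.56)&(W[...,0]<.655)&(W[...,1]>-.06)&(W[...,1]<.08)&(W[...,2]>.009)&(W[...,2]<.02)
n,l,st,_=cv2.connectedComponentsWithStats(m.astype(np.uint8))
for i in range(1,n):
    if st[i,4]>20: w=W[l==i]; print(st[i],w.min(0).round(4),w.max(0).round(4))
cv2.imwrite('pics/s6.png',cv2.resize(p[200:350,180:380],(800,600),interpolation=2)[:,:,::-1])
E
```

```text
9.25 [ 0.60587347  0.05303685 -0.00675635] 0.02033980384988839 [ 0.34775084  0.13726753 -0.55455976]
[219 261  20  18 233] [ 0.6031 -0.0476  0.0091] [ 0.6381 -0.0157  0.0153]
```

View pics/s6.png

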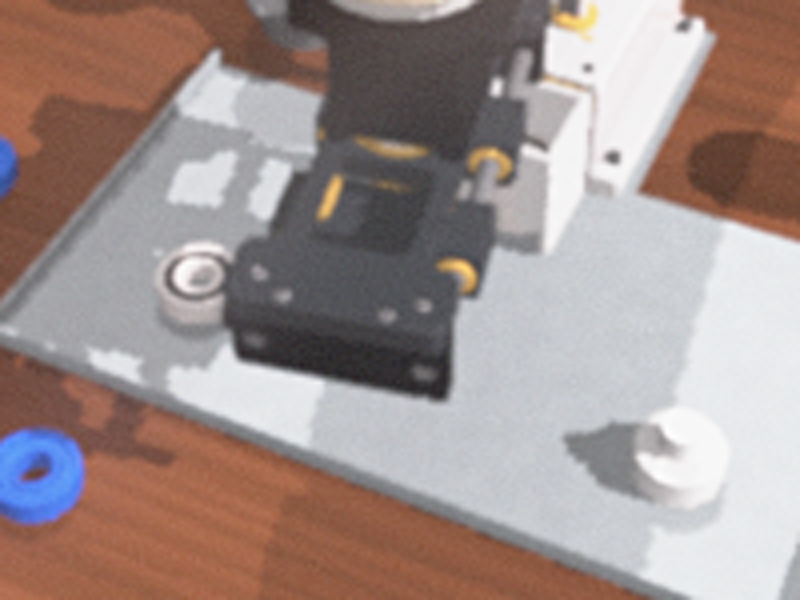

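The scene crop shows the laid-out bearing at (198,283) unmoved, with the pushed one hidden beneath the gripper. I'll check the other cameras numerically.

```bash
cat > chk.py <<'E'
from h import *
print(bot.sense()['position'].round(4))
for nm in ('top','wrist','scene'):
    p,d,c=snap(nm); W=cloud(d,c)
    m=(W[...,0]>.56)&(W[...,0]<.655)&(W[...,1]>-.06)&(W[...,1]<.1)&(W[...,2]>.009)&(W[...,2]<.02)
    n,l,st,_=cv2.connectedComponentsWithStats(m.astype(np.uint8))
    for i in range(1,n):
        if st[i,4]>20: w=W[l==i]; print(nm,st[i],w.min(0).round(4),w.max(0).round(4),((w.min(0)+w.max(0))/2).round(4))
E
python3 chk.py
```

```text
[ 0.6059  0.0529 -0.0068]
wrist [239 243  19  31 170] [0.5833 0.0488 0.0092] [0.5945 0.0616 0.0199] [0.5889 0.0552 0.0146]
wrist [296 243  19  31 172] [0.6118 0.0529 0.009 ] [0.6203 0.068  0.0199] [0.6161 0.0604 0.0144]
wrist [ 253  305   48   29 1073] [0.5964 0.0132 0.009 ] [0.623  0.0341 0.0165] [0.6097 0.0237 0.0128]
scene [219 261  20  18 232] [ 0.6025 -0.0477  0.009 ] [ 0.6383 -0.0144  0.015 ] [ 0.6204 -0.031   0.012 ]
```

The new bearing's centre is at about (0.610, 0.030), 61 mm from the laid-out one. I'll push 1.9 cm more, slowing at the end, then back away.

Emit:
servo_tool([
  [0,0,0,-0.25,0,0,2],
  [0,0,0,-0.55,0,0,2],
  [0,0,0,-0.85,0,0,2],
  [0,0,0,-1.15,0,0,2],
  [0,0,0,-1.4,0,0,2],
  [0,0,0,-1.65,0,0,2],
  [0,0,0,-1.8,0,0,2],
  [0,0,0,-1.9,0,0,2],
])

```text
t: 10.12
position: [0.6095, 0.0345, -0.0067]
tcp_rot: [0.635, 0.773, -0.0, -0.0]
contact_force: [-0.0, 0.1, 0.3]
width: 0.02
grip_force: 0.1
```

Emit:
servo_tool([
  [0,0,0,0,0,0,2],
  [0,0,0,0.2,0,0,2],
  [0,0,0,0.6,0,0,2],
  [0,0,0,1.2,0,0,2],
  [0,0,0,2,0,0,2],
  [0,0,0,3,0,-0.5,2],
  [0,0,0,4,0,-2,2],
  [0,0,0,5,0,-5,2],
])

```text
t: 10.78
position: [0.5972, 0.0852, 0.0419]
tcp_rot: [0.634, 0.773, -0.002, -0.002]
contact_force: [0.6, -0.1, 0.6]
width: 0.0201
grip_force: 0.0
```

```bash
python3 chk.py
```

```text
[0.5972 0.0852 0.0419]
top [303 191   7  12  37] [ 0.6122 -0.0487  0.0091] [ 0.6354 -0.0346  0.0152] [ 0.6238 -0.0416  0.0122]
wrist [252 309  45  25 763] [0.5959 0.0059 0.009 ] [0.6292 0.0284 0.0164] [0.6125 0.0172 0.0127]
scene [219 261  22  18 269] [ 0.6029 -0.0474  0.009 ] [ 0.6377 -0.0132  0.0152] [ 0.6203 -0.0303  0.0121]
scene [244 268  22  18 271] [ 0.5978 -0.0044  0.0091] [0.6328 0.0297 0.0157] [0.6153 0.0127 0.0124]
```

The centres are 43 mm apart, so the gap is about 8 mm and the laid-out bearing hasn't moved. I'll raise the arm clear and take a final look.

Emit:
servo_tool([
  [0,0,0,0,0,-2.5,2],
  [0,0,0,0,0,-5.5,2],
  [0,0,0,1,0,-8.5,2],
  [0,0,0,1.5,0,-11,2],
  [0,0,0,1.5,0,-12,2],
  [0,0,0,1.5,0,-12,2],
  [0,0,0,1.5,0,-12,2],
])

```text
t: 11.52
position: [0.5968, 0.0982, 0.1629]
tcp_rot: [0.635, 0.773, -0.0, 0.0]
contact_force: [0.0, -0.6, -1.3]
width: 0.0198
grip_force: 0.0
```

```bash
python3 chk.py; python3 -c "
from h import *
snap('scene','final.png'); s=bot.sense(); print(s['t'],s['contact_force'],abs(s['dq']).max())"
```

```text
[0.5968 0.0982 0.1629]
top [293 191  17  16 176] [ 0.6019 -0.0488  0.0091] [ 0.6352 -0.015   0.017 ] [ 0.6185 -0.0319  0.013 ]
wrist [262 260  31  14 301] [0.5945 0.0117 0.009 ] [0.6265 0.0282 0.0163] [0.6105 0.0199 0.0127]
wrist [259 305  31  21 471] [ 0.5999 -0.0494  0.0091] [ 0.6337 -0.0206  0.0167] [ 0.6168 -0.035   0.0129]
scene [219 261  22  18 270] [ 0.6029 -0.0472  0.0091] [ 0.6377 -0.0132  0.0152] [ 0.6203 -0.0302  0.0122]
scene [244 268  22  18 275] [ 0.5979 -0.0046  0.0092] [0.6326 0.0299 0.0154] [0.6152 0.0126 0.0123]
11.7167 [-0.94175913 -0.28622687 -0.3699682 ] 0.006385710326473857
```

View pics/final.png

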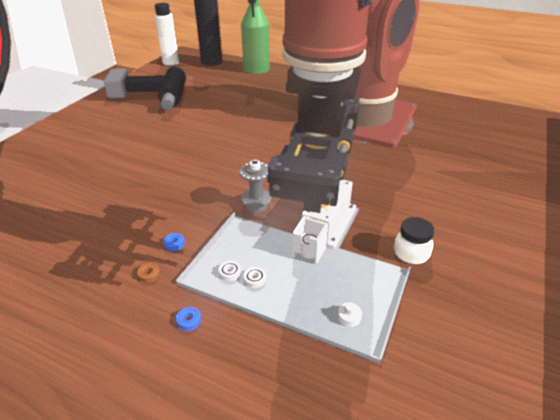

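The final view shows the dispensed bearing at (255,277) flat beside the laid-out one at (230,271). The drift, hub and tub stand where they were, and the arm is clear.

```bash
python3 -c "
from workcell import bot
print(bot.sign_off())"
```

```text
the job is handed in; nothing more can be done
None
```

The job is handed in at about 12 s: one full press brought out one bearing, and it now lies flat about 8 mm from the laid-out bearing, which did not move. The press peaked at about 50 N of upward force on the fingertips at the plunger's hard stop, under the 120 N wrist limit; I took the 40 N limit to cover only the arm and gripper body.

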